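# Seat the matching pitch comb in a screw thread and pin it

## Robot

A 6-joint arm with a two-finger parallel gripper is mounted at the origin on a cart in front of the work surface, level with it; the furniture and walls round the work are solid. World frame = base frame: x ahead of the robot, y to its left, z up, the work surface at z = 0. Lengths are in mm, angles in rad, forces in N, time in s.
With the tool pointing down it reaches from about 275 to 1000 mm from the base axis. Payload 8.4 kg.
Tool frame: the origin (TCP) lies at the very end of the fingers, on their centre line; the grasp point (between the pads) lies 19 mm behind it; z points along the fingers, x is the direction in which the jaws open and shut, and the axes are right-handed (so a half turn about z gives the same grasp; the last joint's range is limited). The gripper opens to 85 mm and grips with 20 to 120 N. Pads are 22 mm wide; open, the fingers measure 114 mm over their backs; the gripper's body (76 mm by 85 mm) begins 54 mm behind the grasp point. The pads swing forward as they close: fully open they stand 13 mm farther back than shut.
Start: joints at [1.327, 0.353, 1.633, -0, 1.155, -0.002], TCP at [149.655, 606.821, 231.281] pointing down, gripper open.
Joint ranges: [-2.63, 2.63], [-0.92, 2.1], [0.06, 2.66], [-1.3, 4.44], [0, 2.69], [-3.02, 3.02]. Speed limits (rad/s): [2.22, 2.22, 2.79, 3.14, 3.14, 3.14].

## Interface

Orientations are given as [roll, pitch, yaw] about the fixed x, y, z axes, in that order (R = Rz(yaw) Ry(pitch) Rx(roll)).
In Python, from rig import r gives the robot as it stands.
- The arm moves only by the tool arm_command, never from a script. Its argument "targets" is a list of rows, each a list of 6 numbers: the shift along the tool's x, y, z in m, then the turn, a rotation vector about the tool's x, y, z in rad. A call has 1 to 20 rows; each row shifts and turns the commanded pose from where the row before left it, along the tool's axes as they then stand; what a row does not reach is not made up. A row lasts 1/12 s, in which the tool goes at most 41.7 mm and 7.16 degrees, less where a joint would pass 70% of its speed; a pose out of reach is approached as far as the arm can. A call is refused whole if a number of a shift passes 0.0417 or a number of a turn 0.125, either way. A call with a gripper value outside its range is refused whole. "fingers" is the finger opening in m, from 0 to 0.0854, set as the call begins (left out, the last holds). The fingers move at their own pace and stop on an object; "squeeze" is the grip in N (left out, the last holds). Time passes only in rows, so rows that do not move let the fingers close. It gives the time, the measured TCP pose, the force and the opening at its end, in the units of the state.
- r.sense(): the state, without advancing time (a new reading comes with each control period).
- r.grab_frame(name): name is "scene" or "top"; returns a dict with "image" (420x560x3 uint8, blue, green, red), "fx", "fy", "cx", "cy" (pixels), "xyz" and "orientation" of the camera in the world. Camera axes: x right, y down, z forward; pixel columns grow to the right and rows downward; lengths in mm; the calibration is good to about 2 mm. A picture is of the moment at which its call begins. There is no depth.
- r.sign_off(): hands the job in, once; it reports no verdict.
The state is a dict: "clock": time; "qpos": joint angles; "qvel": joint speeds; "joint_efforts": joint torques, N m; "eef_pos": TCP position; "tcp_rot": TCP orientation; "contact_force": force on the tool from outside, world axes, zero at the start; "wrist_torque": the same for the moment, N m; "opening": opening from 0.0 (shut) to 1.0 (fully open).
Only numpy, scipy, OpenCV 4.12 (cv2) and the standard library are available. Lean on these libraries where they do the work, as an engineer would, in place of code of your own. Each camera call takes 0.05 s, during which the arm holds its last target.

## Task

Check the screw's thread with a pitch comb: of the three comb leaves find the one whose tooth spacing matches the screw, lay it flat on the stand's steel rest and slide its teeth fully home into the thread, with the hole in the leaf over the hole in the rest. Then take the locating pin from its holder and put it down through both holes until its collar sits on the leaf. Leave the other two leaves lying on the table.

Things in the scene. Friction and masses are not known exactly. Their poses are not given: they have to be found in the camera images.
- stand: Checking stand, fixed; grey base 120 (x) x 182 (y) x 10 mm. Origin: on the table below the screw axis, midway along it; axes below are its own. Front (-x) part: the rest, a flat steel block, top 36 mm above the table, x -84 to -24, y -63 to 63 mm. Behind it the screw along y, axis 40 mm high, between dark end cradles (63 mm high, inner faces y = +-67 mm).
- screw_mid (a point): Middle of the screw's axis (stand's axes, y along the screw). Steel, does not turn. Crest diameter 40, root diameter 22, pitch 16 mm; grooves 9 mm deep, 11 mm wide at the mouth, 7 at the root, centred on the rest's side at y = 0, +-16, +-32, +-48 mm.
- leaf_home (a point): Where the matching leaf's origin is (axes parallel) when it is home: x = -46.5, y = 0, z = 36 mm in the stand's frame, on top of the rest. With teeth still on the crests the leaf stands 9 mm nearer the robot. The leaf slides on the rest; a push of 5 to 15 N along +x seats it; home, it has about 1 mm of play along y.
- rest_hole (a point): Centre of the mouth of the hole in the rest's top face: 17.5 mm in diameter, 26 mm deep, at x = -52.5, y = -42, z = 36 mm in the stand's frame; axes as the stand's.
- leaf_fine: Loose aluminium comb leaf: plate 56 (x) x 124 (y) x 8 mm, ten teeth, pitch 12 mm, on one long edge. Origin on its underside, z up, +x to the teeth (plate x -30 to 26, tips 35.5 mm). Black upright grip tab 30 (x) x 12 (y) mm at x = -2, y = 0, top 44 mm above the underside: pinch it along y. Hole 17.5 mm at x = -6, y = -42. 0.18 kg.
- leaf_medium: The leaf that matches the screw: plate, tab, hole, origin and axes as leaf_fine, but seven teeth of pitch 16 mm at y = 0, +-16, +-32, +-48 mm, 9.5 mm long, 9 mm wide at the base, 5 at the tip. 0.14 to 0.25 kg.
- leaf_coarse: As leaf_fine (same plate, tab, hole, origin and axes) but six teeth of pitch 20 mm. 0.17 kg.
- pin_holder: Grey block 56 x 56 x 38 mm, fixed, in whose bore the pin stands upright. Origin at the centre of its underside.
- pin: Loose steel pin, 84 mm, upright in the holder. Origin at the tip of its foot, z up. Shank 14 mm thick, 32 mm long, foot tapered to 8 mm; then a collar 24 mm wide, 6 thick; then a dark round grip 18 mm thick, 46 long (38 to 84 mm above the origin). Origin 6 mm above the table in the holder, 12 mm when fully through leaf and rest. About 0.1 kg.
There are look-alikes about, which are no part of the job. What is shaped like the pin but red is not meant.

How it is judged:
By the outcome, as a careful person would: the job done as asked, in the order asked, and still so for the second after the job is handed in, with the robot touching nothing.
It also fails if it takes over 54 s, if anything falls off the work surface, if the arm or the gripper's body presses on something with over 40 N, if the wrist force passes 120 N, or if a joint passes its speed limit or range.

## Working session

There is one attempt and no reset: what is moved stays moved. The work goes in short steps, Python scripts to look and compute and a tool call to move; the robot and the scene stay as the last step left them, time stands still between calls to the robot, and variables do not carry over. Pictures are saved under pics/ and viewed, and the job is handed in when it is done.

Besides the shell and the picture viewer there is one more tool, called as name([rows], argument=value, ...), one row to a line, values as JSON. arm_command: Moves the arm, as the interface text tells. Its arguments: {"type":"object","properties":{"targets":{"type":"array"},"fingers":{"type":"number"},"squeeze":{"type":"number"}},"required":["targets"]}

```bash
ls; mkdir -p pics; python3 - <<'E'
from rig import r
import cv2
print(r.sense())
for n in("scene","top"):
    f=r.grab_frame(n); cv2.imwrite(f"pics/{n}0.png",f["image"]); print(n,{k:v for k,v in f.items() if k!="image"})
E
```

```text
pics
{'clock': 0.0, 'qpos': array([ 1.32660578e+00,  3.53668869e-01,  1.63412174e+00, -8.99336550e-06,
        1.15521033e+00, -2.41627717e-03]), 'qvel': array([ 7.65478157e-06, -7.28756830e-05,  1.45290430e-03, -1.73966121e-04,
       -1.95979708e-03,  1.16518902e-04]), 'joint_efforts': array([ 1.03219514e-03, -6.05234098e+01, -3.42097485e+01,  2.07545295e-04,
        8.64705245e-03, -8.67823360e-06]), 'eef_pos': array([149.53913805, 606.35896962, 230.55404913]), 'tcp_rot': array([3.14158783e+00, 1.40829808e-03, 1.32902569e+00]), 'contact_force': array([-0.56598529, -0.6311307 , -0.37279544]), 'wrist_torque': array([0.00215816, 0.01930303, 0.04665398]), 'opening': 1.0025679747125116}
scene {'fx': 434.3301766718026, 'fy': 434.3301766718026, 'cx': 282.9937621084372, 'cy': 209.84927966283595, 'xyz': array([ 129.66729549, -657.44823499,  641.51846578]), 'orientation': array([-2.33678922, -0.01751209, -0.72079217])}
top {'fx': 387.2048696713991, 'fy': 387.2048696713991, 'cx': 284.03264524986946, 'cy': 213.93154170439934, 'xyz': array([ 370.00594123, -223.05323795,  898.78830779]), 'orientation': array([-2.9122493 ,  0.00331464, -1.5195148 ])}
```

View pics/scene0.png

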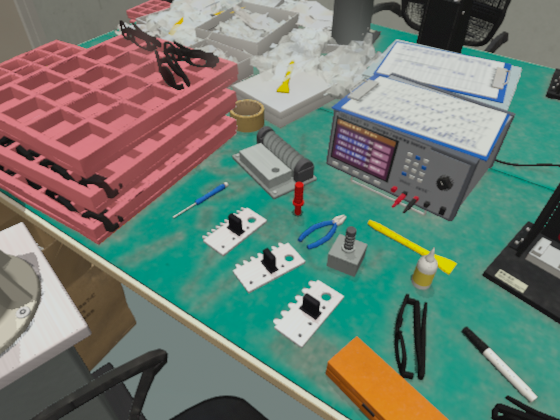

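View pics/top0.png

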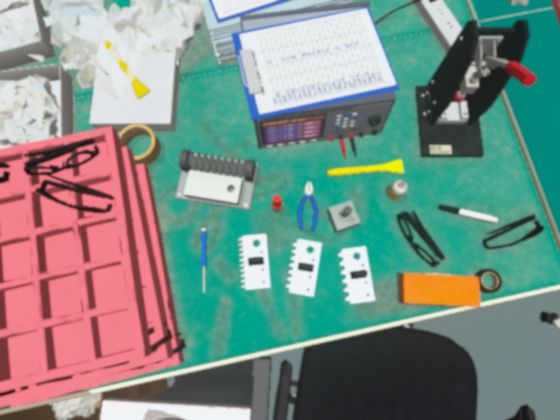

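The scene view shows three white leaves at about (235,230), (268,265) and (308,312), the stand at (275,160), the pin holder at (348,255) and the red look-alike at (298,198). The top view shows the leaves at (255,262), (305,267) and (357,275). Next I enlarge the crops to count the teeth.

```bash
python3 - <<'E'
import cv2,numpy as np
t=cv2.imread("pics/top0.png");s=cv2.imread("pics/scene0.png")
cv2.imwrite("pics/c1.png",cv2.resize(t[220:315,225:385],None,fx=5,fy=5,interpolation=cv2.INTER_CUBIC))
cv2.imwrite("pics/c2.png",cv2.resize(t[135:240,165:375],None,fx=3.8,fy=3.8,interpolation=cv2.INTER_CUBIC))
cv2.imwrite("pics/c3.png",cv2.resize(s[190:350,190:380],None,fx=3.7,fy=3.7,interpolation=cv2.INTER_CUBIC))
E
```

```text
(no output)
```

View pics/c1.png

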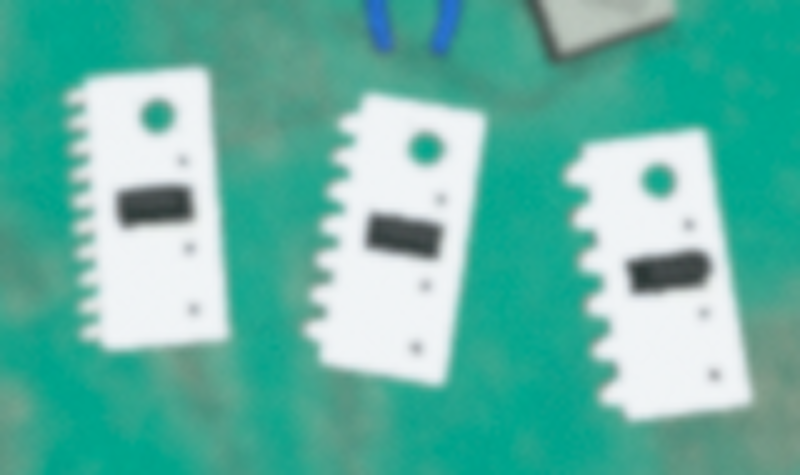

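View pics/c2.png

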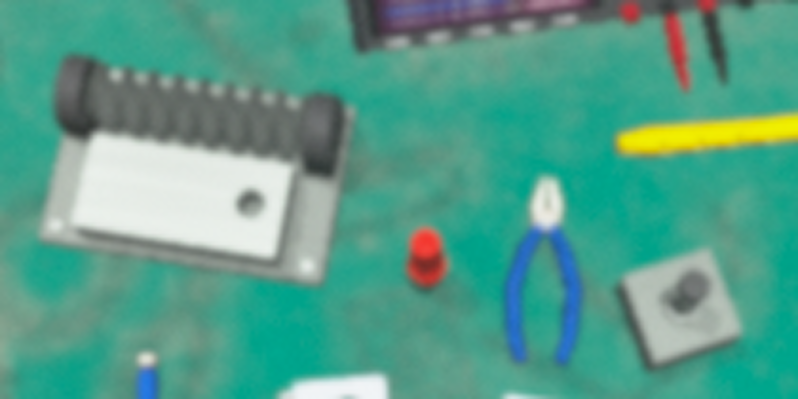

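View pics/c3.png

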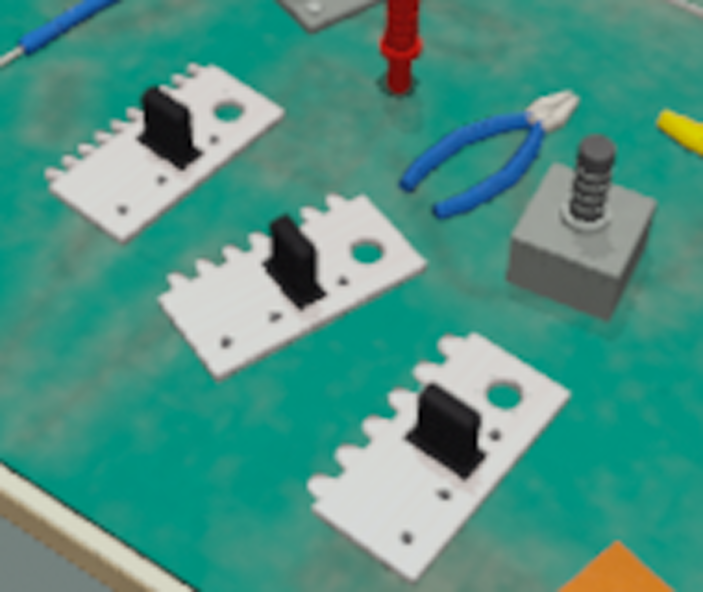

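Counting teeth in the top crop: the left leaf (255,262) has 10, so it is fine. The middle leaf (305,267) has 7, so it is the medium one that matches. The right leaf (357,275) has 6, so it is coarse. The pin is the dark one in the grey block at top (343,214). The red one at (277,203) is the decoy. Now I measure.

```bash
cat > h.py <<'E'
import cv2,numpy as np
from scipy.spatial.transform import Rotation as R
def cast(f,px,z):
    px=np.atleast_2d(px).astype(float); M=R.from_euler('xyz',f["orientation"]).as_matrix()
    d=np.c_[(px[:,0]-f["cx"])/f["fx"],(px[:,1]-f["cy"])/f["fy"],np.ones(len(px))]@M.T
    t=(z-f["xyz"][2])/d[:,2]; return f["xyz"]+d*t[:,None]
def proj(f,p):
    p=np.atleast_2d(p).astype(float); M=R.from_euler('xyz',f["orientation"]).as_matrix()
    c=(p-f["xyz"])@M; return np.c_[f["fx"]*c[:,0]/c[:,2]+f["cx"],f["fy"]*c[:,1]/c[:,2]+f["cy"]]
def white(img,x0,y0,x1,y1,lo=165):
    # bright, low-saturation mask in a window, scaled x4; returns mask
    hsv=cv2.cvtColor(img,cv2.COLOR_BGR2HSV); S=4
    w=cv2.resize(hsv[y0:y1,x0:x1],None,fx=S,fy=S,interpolation=cv2.INTER_LINEAR)
    m=((w[...,2]>lo)&(w[...,1]<80)).astype(np.uint8)*255
    return m
def full(c,x0,y0,S=4): return (np.asarray(c,float).reshape(-1,2)+.5)/S-.5+[x0,y0]
def blobs(m,x0,y0):
    cs,h=cv2.findContours(m,cv2.RETR_CCOMP,cv2.CHAIN_APPROX_NONE)
    out=[(cv2.contourArea(c)/16,h[0][i][3]>=0,full(c,x0,y0)) for i,c in enumerate(cs)]
    return sorted(out,key=lambda o:-o[0])
E
python3 - <<'E'
from rig import r
from h import *
for name,wins in {"top":dict(fine=(234,228,274,296),med=(282,232,327,302),coarse=(334,240,380,310),rest=(180,160,256,212)),
  "scene":dict(med=(228,236,310,295),rest=(230,138,300,192))}.items():
    f=r.grab_frame(name)
    for k,w in wins.items():
        z=36 if k=="rest" else 8
        m=white(f["image"],*w,lo=185 if k=="rest" else 165); cv2.imwrite(f"pics/m_{name}_{k}.png",m)
        B=blobs(m,w[0],w[1])[:4]
        print(name,k)
        for a,hole,c in B:
            if a<8: continue
            P=cast(f,c,z)[:,:2].astype(np.float32)
            if hole:
                mo=cv2.moments(P.reshape(-1,1,2)); print("  hole",c.mean(0).round(1),(mo['m10']/mo['m00'],mo['m01']/mo['m00']),"area mm2",round(mo['m00']),"eqdia",round((mo['m00']*4/np.pi)**.5,1))
            else:
                (cx,cy),sz,an=cv2.minAreaRect(P); print("  outer",round(cx,1),round(cy,1),np.round(sz,1),round(an,2), c.mean(0).round(1))
E
```

```text
top fine
  outer 462.1 -146.8 [131.5  69.1] 7.65 [253.9 261.9]
  hole [255.6 260.7] (464.10578441800095, -149.69433689446123) area mm2 612 eqdia 27.9
  hole [256.1 242.9] (505.1883311351233, -148.0818846435006) area mm2 148 eqdia 13.7
top med
  outer 455.8 -259.2 [ 69.6 129.3] 82.83 [303. 267.]
  hole [305.4 266.8] (455.9615803351458, -264.50365315000454) area mm2 580 eqdia 27.2
  hole [309.7 249.4] (496.46453132538966, -273.0057935446591) area mm2 158 eqdia 14.2
top coarse
  outer 444.0 -380.5 [128.7  70.9] 10.45 [355.9 275.3]
  hole [358.2 273.9] (445.85587370451873, -385.6757518906818) area mm2 620 eqdia 28.1
  hole [356.1 255.8] (487.10553383804273, -380.41608952358143) area mm2 154 eqdia 14.0
top rest
  outer 630.2 -33.3 [143.1  66.6] 86.39 [209.6 186.2]
  outer 610.1 -121.1 [13.  54.5] 85.65 [247.  195.8]
  hole [230.3 187.8] (627.1237669800827, -81.86397829353432) area mm2 226 eqdia 17.0
scene med
  outer 455.6 -260.1 [ 67.1 126. ] 82.99 [266.9 264.6]
  outer 442.6 -180.3 [37.1 36.5] 49.63 [234.4 240.3]
  hole [288.8 257.4] (495.5500838993095, -274.43552110582254) area mm2 234 eqdia 17.2
  outer 467.8 -349.8 [11.8 14.9] 39.59 [306.1 290.4]
scene rest
  outer 627.6 -41.0 [120.3  53.9] 83.86 [265.3 162.2]
  hole [268.1 165. ] (624.1587037128148, -63.0983039626169) area mm2 1002 eqdia 35.7
  hole [271.9 162.3] (636.7274549029332, -57.937303628775176) area mm2 72 eqdia 9.6
  outer 655.5 2.3 [24.3  6.6] 80.95 [261.5 146.8]
```

```bash
python3 - <<'E'
from rig import r
from h import *
f=r.grab_frame("top"); g=r.grab_frame("scene")
cv2.imwrite("pics/d1.png",cv2.resize(f["image"][145:215,170:265],None,fx=8,fy=8,interpolation=cv2.INTER_CUBIC))
cv2.imwrite("pics/d2.png",cv2.resize(g["image"][120:200,225:320],None,fx=7,fy=7,interpolation=cv2.INTER_CUBIC))
for im in(f["image"],):
  print(im[180:200:3,200].tolist(), im[205,190:250:8].tolist())
E
```

```text
[[230, 236, 230], [232, 237, 232], [230, 236, 229], [232, 236, 231], [234, 239, 233], [225, 231, 224], [120, 127, 119]] [[140, 162, 92], [132, 152, 94], [135, 156, 53], [123, 139, 85], [132, 141, 123], [140, 146, 135], [137, 145, 135], [220, 225, 219]]
```

View pics/d1.png

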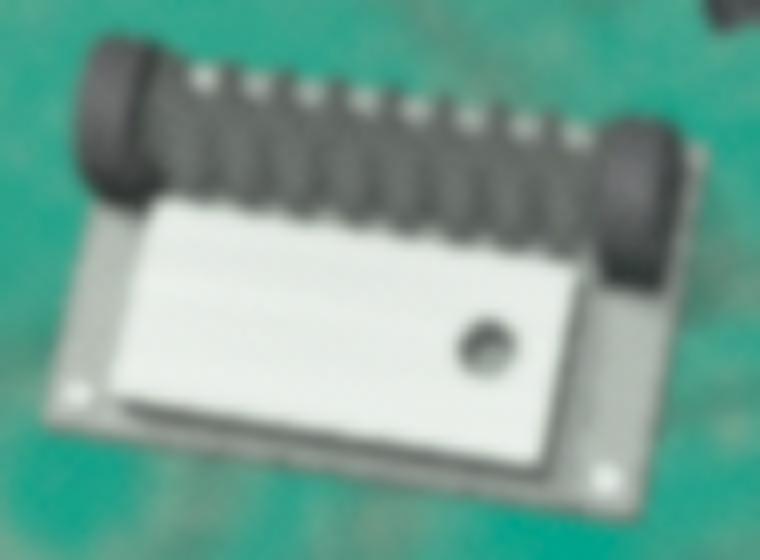

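View pics/d2.png

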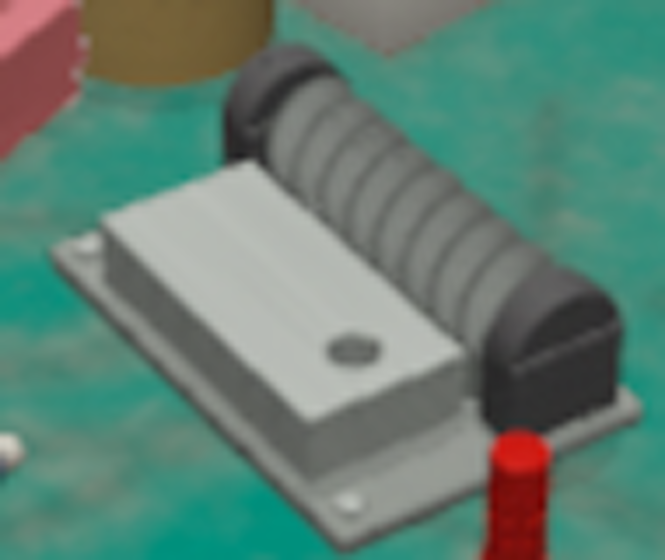

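```bash
python3 - <<'E'
from rig import r
from h import *
def ang(p,q): d=q-p; return np.degrees(np.arctan2(d[1],d[0]))
for n,w,lo in (("top",(178,160,250,208),185),("scene",(236,138,300,185),160)):
    f=r.grab_frame(n); m=white(f["image"],*w,lo=lo)
    m=cv2.morphologyEx(m,cv2.MORPH_OPEN,np.ones((13,13),np.uint8)); cv2.imwrite(f"pics/mr_{n}.png",m)
    for a,hole,c in blobs(m,w[0],w[1])[:3]:
        P=cast(f,c,36)[:,:2].astype(np.float32)
        if hole:
            mo=cv2.moments(P.reshape(-1,1,2)); print(n,"hole",mo['m10']/mo['m00'],mo['m01']/mo['m00'],(mo['m00']*4/np.pi)**.5)
        elif a>100:
            rc=cv2.minAreaRect(P); print(n,rc)
            # edges: points near each side of box, line fit
            b=cv2.boxPoints(rc)
            for i in range(4):
                p,q=b[i],b[(i+1)%4]; u=(q-p)/np.linalg.norm(q-p); nn=np.array([-u[1],u[0]])
                s=(P-p)@u; d=(P-p)@nn; L=np.linalg.norm(q-p)
                k=(abs(d)<6)&(s>.12*L)&(s<.88*L)
                if k.sum()>20:
                    vx,vy,x0,y0=cv2.fitLine(P[k],cv2.DIST_HUBER,0,.01,.01).ravel()
                    print("  edge mid",P[k].mean(0).round(1),"len",round(L),"angle",round(np.degrees(np.arctan2(vy,vx)),2))
# pin & holder
f=r.grab_frame("top");g=r.grab_frame("scene")
cv2.imwrite("pics/p1.png",cv2.resize(f["image"][190:240,315:375],None,fx=10,fy=10,interpolation=cv2.INTER_CUBIC))
cv2.imwrite("pics/p2.png",cv2.resize(g["image"][215:280,315:380],None,fx=9,fy=9,interpolation=cv2.INTER_CUBIC))
E
```

```text
top ((630.1610717773438, -32.645668029785156), (143.5367431640625, 66.59325408935547), 86.73878479003906)
  edge mid [ 626.2 -103. ] len 67 angle -6.15
  edge mid [660.6 -33. ] len 144 angle 83.61
  edge mid [631.9  36.8] len 67 angle -7.1
  edge mid [599.8 -39.2] len 144 angle 83.4
top hole 627.1622533120739 -81.83305458566498 16.91975097756916
scene ((628.4429931640625, -40.23108673095703), (127.0833511352539, 59.03102493286133), 83.1390609741211)
  edge mid [ 621.1 -101.8] len 59 angle -6.49
  edge mid [656.9 -44.3] len 127 angle 83.7
  edge mid [636.6  21.8] len 59 angle -7.75
  edge mid [599.3 -38.7] len 127 angle 83.24
```

View pics/p1.png

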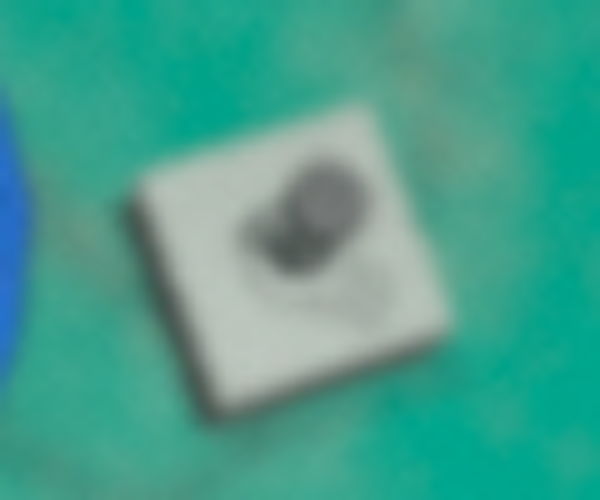

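View pics/p2.png

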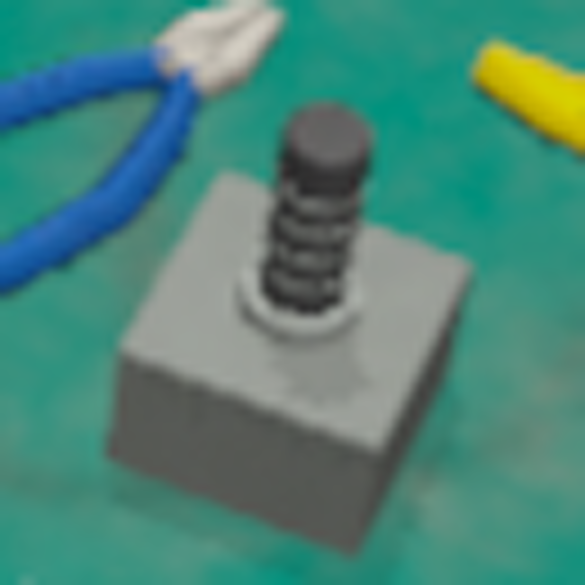

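```bash
python3 - <<'E'
from rig import r
from h import *
f=r.grab_frame("top");g=r.grab_frame("scene")
up=lambda x,y,s,x0,y0:((x+.5)/s-.5+x0,(y+.5)/s-.5+y0)
print("pin top T",cast(f,up(328,197,10,315,190),90)); print("pin top S",cast(g,up(328,135,9,315,215),90)); print("collar S",cast(g,up(301,296,9,315,215),44))
for n,pts,(s,x0,y0) in(("T",[(140,180),(370,102),(450,333),(217,412)],(10,315,190)),("S",[(120,348),(228,175),(472,265),(378,446)],(9,315,215))):
    P=cast(f if n=="T" else g,[up(*p,s,x0,y0) for p in pts],38); print("holder",n,P.mean(0),np.linalg.norm(np.diff(P,axis=0),axis=1))
print("rest hole S",cast(g,up(355,350,7,225,120),36),"T",cast(f,up(488,347,8,170,145),36))
# tab top of medium: T/S
for (n,fr,px) in (("S",g,up(293,262-0,3.7,190,190)),): pass
print("red pin base", cast(f,(277,207),0), "rested tcp", r.sense()["clock"])
print("obst: instrument front-left corner", cast(f,(258,145),0), cast(f,(285,140),0))
E
```

```text
pin top T [[ 575.62752039 -346.11670592   90.        ]]
pin top S [[ 573.60661059 -347.70747462   90.        ]]
collar S [[ 572.8338596 -348.8347825   44.       ]]
holder T [ 574.63407334 -346.54046223   38.        ] [56.49087485 56.61131085 56.4190438 ]
holder S [ 574.99053663 -347.35880346   38.        ] [54.92930493 54.14321079 54.43443394]
rest hole S [[625.36530421 -83.25481636  36.        ]] T [[626.73463942 -82.49189894  36.        ]]
red pin base [[ 595.56796047 -191.63582946    0.        ]] rested tcp 0.6
obst: instrument front-left corner [[ 751.9853037  -135.62002547    0.        ]] [[ 768.68048936 -202.02414171    0.        ]]
```

```bash
cat >> h.py <<'E'
def tri(f,a,g,b):
    d=[]
    for q,p in((f,a),(g,b)):
        e=(cast(q,p,0)[0]-q["xyz"]); d.append(e/np.linalg.norm(e))
    A=np.c_[d[0],-d[1]]; s=np.linalg.lstsq(A,g["xyz"]-f["xyz"],rcond=None)[0]
    P,Q=f["xyz"]+s[0]*d[0],g["xyz"]+s[1]*d[1]; return (P+Q)/2,np.linalg.norm(P-Q)
E
python3 - <<'E'
from rig import r
from h import *
f=r.grab_frame("top");g=r.grab_frame("scene")
print(tri(f,(117,127),g,(237,66)))
print(tri(f,(158,362),g,(95,200)))
print(tri(f,(247,118),g,(335,103)), tri(f,(395,85),g,(511,98)))
E
```

```text
(array([699.18901766, 137.39517017, 174.98897069]), np.float64(7.138971336331178))
(array([256.93579031,  16.16071156,  92.94836857]), np.float64(21.460757245011102))
(array([ 738.2773433 , -130.44476964,  179.84296804]), np.float64(12.187088111615948)) (array([ 774.66649104, -420.80504979,  295.00302602]), np.float64(61.999300729206446))
```

arm_command([
  [0,0,-0.014,0,0,0.121],
  [0,0,-0.014,0,0,0.121],
  [0,0,-0.014,0,0,0.121],
  [0,0,-0.014,0,0,0.121],
  [0,0,-0.014,0,0,0.121],
  [0,0,-0.014,0,0,0.121],
  [0,0,-0.014,0,0,0.121],
  [0,0,-0.014,0,0,0.121],
  [0,0,-0.014,0,0,0.121],
  [0,0,-0.014,0,0,0.121],
  [0,0,-0.014,0,0,0.121],
  [0,0,-0.014,0,0,0.122],
], fingers=0.0854)

```text
clock: 1.7
eef_pos: [149.6, 606.7, 400.0]
tcp_rot: [-3.142, -0.0, -0.13]
contact_force: [-0.4, 0.3, 0.8]
opening: 1.001
```

arm_command([
  [0.0171,0.0344,0,0,0,0],
  [0.0171,0.0344,0,0,0,0],
  [0.0171,0.0344,0,0,0,0],
  [0.0171,0.0344,0,0,0,0],
  [0.0171,0.0344,0,0,0,0],
  [0.0171,0.0344,0,0,0,0],
  [0.0171,0.0344,0,0,0,0],
  [0.0171,0.0344,0,0,0,0],
  [0.0171,0.0344,0,0,0,0],
  [0.0171,0.0344,0,0,0,0],
  [0.0171,0.0344,0,0,0,0],
  [0.0171,0.0344,0,0,0,0],
  [0.0171,0.0344,0,0,0,0],
  [0.0171,0.0344,0,0,0,0],
])

```text
clock: 2.87
eef_pos: [327.6, 97.5, 399.7]
tcp_rot: [-3.141, -0.001, -0.124]
contact_force: [1.5, -0.4, -0.4]
opening: 1.0
```

```bash
cat > w.py <<'E'
import sys
from rig import r
from h import *
def go(x,y,z,yaw):
    s=r.sense(); M=R.from_euler('xyz',s["tcp_rot"]); T=R.from_euler('xyz',[np.pi,0,yaw])
    d=M.inv().apply(np.array([x,y,z])-s["eef_pos"]); rv=(M.inv()*T).as_rotvec()
    print("t",round(s["clock"],2),"pos",s["eef_pos"].round(1),"rpy",s["tcp_rot"].round(3),"F",s["contact_force"].round(1),"open",round(s["opening"],3),"q",s["qpos"].round(2))
    print("tool shift mm",d.round(1),"rotvec",rv.round(3))
if __name__=="__main__": go(*map(float,sys.argv[1:5]))
E
python3 w.py 455.1 -264.4 100 -0.124
```

```text
t 2.87 pos [327.6  97.5 399.7] rpy [-3.141e+00 -1.000e-03 -1.240e-01] F [ 1.5 -0.4 -0.4] open 1.0 q [ 0.28 -0.26  1.92 -0.    1.48  0.41]
tool shift mm [170.7 343.6 299.7] rotvec [-0.001 -0.001  0.   ]
```

arm_command([
  [0.0171,0.0344,0,0,0,0],
  [0.0171,0.0344,0,0,0,0],
  [0.0171,0.0344,0,0,0,0],
  [0.0171,0.0344,0.01,0,0,0],
  [0.0171,0.0344,0.01,0,0,0],
  [0.0171,0.0344,0.01,0,0,0],
  [0.0171,0.0344,0.01,0,0,0],
  [0.0171,0.0344,0.01,0,0,0],
  [0.0171,0.0344,0.01,0,0,0],
  [0.0171,0.0344,0.01,0,0,0],
  [0,0,0.04,0,0,0],
  [0,0,0.04,0,0,0],
  [0,0,0.04,0,0,0],
  [0,0,0.04,0,0,0],
  [0,0,0.04,0,0,0],
  [0,0,0.03,0,0,0],
  [0,0,0,0,0,0],
  [0,0,0,0,0,0],
])

```text
clock: 4.37
eef_pos: [454.0, -262.7, 98.6]
tcp_rot: [-3.14, 0.003, -0.124]
contact_force: [0.3, 0.6, 1.0]
opening: 1.002
```

```bash
python3 w.py 455.1 -264.4 16 -0.124; python3 - <<'E'
from rig import r
from h import *
f=r.grab_frame("top");g=r.grab_frame("scene")
cv2.imwrite("pics/e1.png",cv2.resize(f["image"][200:330,225:395],None,fx=4,fy=4)); cv2.imwrite("pics/e2.png",cv2.resize(g["image"][170:330,190:390],None,fx=4,fy=3.7))
E
```

```text
t 4.37 pos [ 454.  -262.7   98.6] rpy [-3.14e+00  3.00e-03 -1.24e-01] F [0.3 0.6 1. ] open 1.002 q [-0.53  0.37  1.96 -0.    0.82 -0.4 ]
tool shift mm [ 1.5  1.6 82.6] rotvec [-0.001  0.003  0.   ]
```

View pics/e2.png

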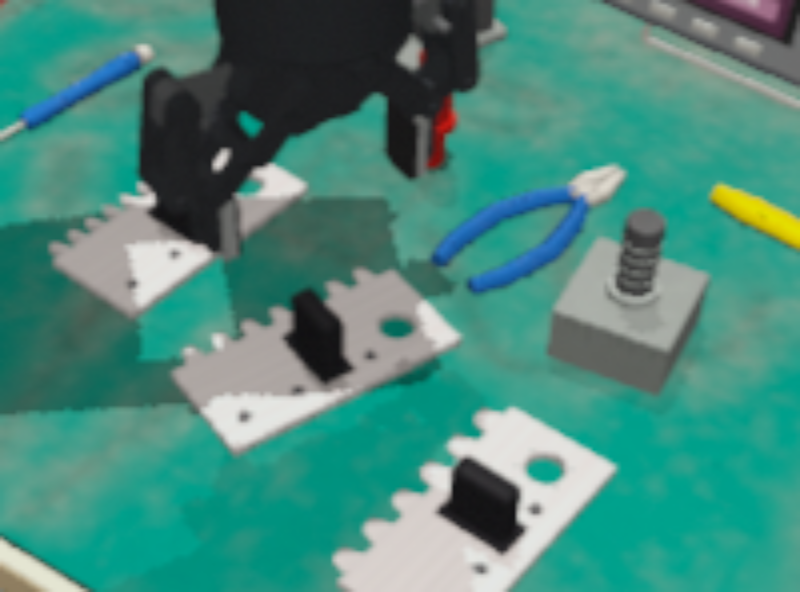

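The open jaws hang above the middle leaf, spread along its length on either side of its tab at (320,335) in the crop. I descend and close.

arm_command([
  [0.0015,0.0016,0.025,0,0,0],
  [0,0,0.025,0,0,0],
  [0,0,0.02,0,0,0],
  [0,0,0.0125,0,0,0],
  [0,0,0,0,0,0],
])

```text
clock: 4.88
eef_pos: [456.5, -265.2, 17.0]
tcp_rot: [3.141, -0.0, -0.124]
contact_force: [-0.1, 0.1, 0.3]
opening: 1.002
```

arm_command([
  [0,0,0,0,0,0],
  [0,0,0,0,0,0],
  [0,0,0,0,0,0],
  [0,0,0,0,0,0],
  [0,0,0,0,0,0],
  [0,0,0,0,0,0],
  [0,0,0,0,0,0],
  [0,0,0,0,0,0],
], fingers=0.0, squeeze=60)

```text
clock: 5.55
eef_pos: [456.4, -265.2, 17.5]
tcp_rot: [3.141, -0.001, -0.124]
contact_force: [-0.5, 0.8, 8.3]
opening: 0.134
```

```bash
python3 w.py 455.1 -264.4 16 -0.124
```

```text
t 5.55 pos [ 456.4 -265.2   17.5] rpy [ 3.141e+00 -1.000e-03 -1.240e-01] F [-0.5  0.8  8.3] open 0.134 q [-0.53  0.51  1.99 -0.    0.65 -0.41]
tool shift mm [-1.4 -0.6  1.5] rotvec [ 0.    -0.001 -0.   ]
```

arm_command([
  [0,0,-0.01,0,0,0],
  [0,0,-0.025,0,0,0],
  [0,0,-0.035,0,0,0],
  [0,0,-0.035,0,0,0],
  [0,0,-0.025,0,0,0.12],
  [0,0,0,0,0,0.12],
  [0,0,0,0,0,0.12],
  [0,0,0,0,0,0.12],
  [0,0,0,0,0,0.12],
  [0,0,0,0,0,0.12],
  [0,0,0,0,0,0.12],
  [0,0,0,0,0,0.12],
  [0,0,0,0,0,0.12],
  [0,0,0,0,0,0.12],
  [0,0,0,0,0,0.12],
  [0,0,0,0,0,0.12],
  [0,0,0,0,0,0.121],
  [0,0,0,0,0,0],
])

```text
clock: 7.05
eef_pos: [455.9, -264.8, 147.2]
tcp_rot: [3.141, 0.0, -1.691]
contact_force: [0.8, 0.4, -1.1]
opening: 0.128
```

```bash
python3 w.py 619.5 -39.2 100 -1.685
```

```text
t 7.05 pos [ 455.9 -264.8  147.2] rpy [ 3.141  0.    -1.691] F [ 0.8  0.4 -1.1] open 0.128 q [-0.53  0.3   1.92  0.    0.92  1.16]
tool shift mm [-243.6 -135.5   47.2] rotvec [ 0.     0.    -0.006]
```

arm_command([
  [-0.02,-0.011,0,0,0,-0.006],
  [-0.0305,-0.017,0,0,0,0],
  [-0.0305,-0.017,0,0,0,0],
  [-0.0305,-0.017,0,0,0,0],
  [-0.0305,-0.017,0,0,0,0],
  [-0.0305,-0.017,0,0,0,0],
  [-0.0305,-0.017,0,0,0,0],
  [-0.02,-0.011,0,0,0,0],
  [-0.02,-0.011,0.02,0,0,0],
  [0,0,0.025,0,0,0],
  [0,0,0,0,0,0],
  [0,0,0,0,0,0],
])

```text
clock: 8.05
eef_pos: [615.1, -37.9, 100.9]
tcp_rot: [3.138, -0.0, -1.676]
contact_force: [-0.1, -0.1, -0.2]
opening: 0.126
```

```bash
python3 w.py 619.5 -39.2 56 -1.685; python3 - <<'E'
from rig import r
from h import *
f=r.grab_frame("top");g=r.grab_frame("scene")
cv2.imwrite("pics/f1.png",cv2.resize(f["image"][130:250,150:290],None,fx=5,fy=5)); cv2.imwrite("pics/f2.png",cv2.resize(g["image"][90:220,190:340],None,fx=4.5,fy=4.5))
E
```

```text
t 8.05 pos [615.1 -37.9 100.9] rpy [ 3.138 -0.    -1.676] F [-0.1 -0.1 -0.2] open 0.126 q [-0.06  0.49  1.75 -0.    0.91  1.61]
tool shift mm [ 0.8 -4.7 44.8] rotvec [ 0.004 -0.     0.009]
```

View pics/f1.png

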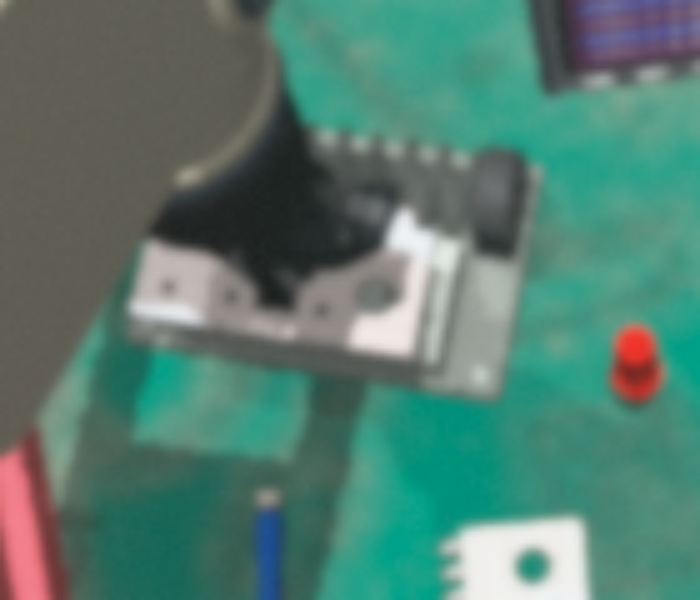

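View pics/f2.png

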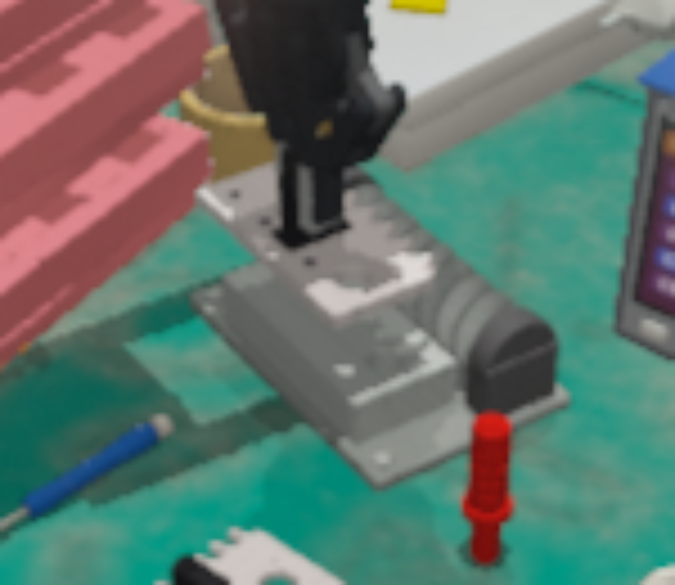

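```bash
python3 - <<'E'
from rig import r
from h import *
f=r.grab_frame("top");g=r.grab_frame("scene")
up=lambda x,y,s,x0,y0:((x+.5)/s-.5+x0,(y+.5)/s-.5+y0)
for z in (89,91.4): print(cast(f,up(377,291,5,150,130),z),cast(g,up(367,271,4.5,190,90),z))
w=(150,130,290,250)
hsv=f["image"]
cv2.imwrite("pics/f3.png",cv2.resize(f["image"][178:202,200:250],None,fx=14,fy=14,interpolation=cv2.INTER_CUBIC))
cv2.imwrite("pics/f4.png",cv2.resize(g["image"][125:165,245:295],None,fx=14,fy=14,interpolation=cv2.INTER_CUBIC))
E
```

```text
[[610.66587859 -78.96627279  89.        ]] [[619.09692829 -76.59103343  89.        ]]
[[609.9526257  -79.39330873  91.4       ]] [[616.97097017 -79.11412971  91.4       ]]
```

View pics/f3.png

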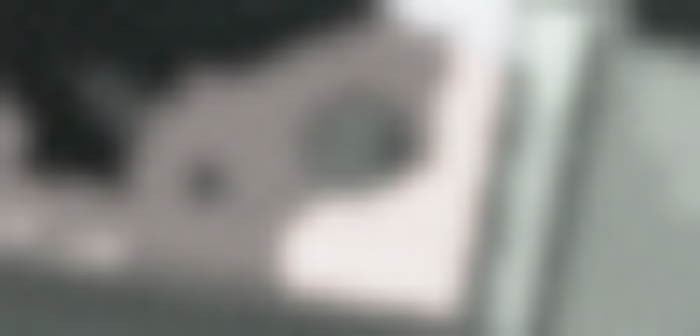

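View pics/f4.png

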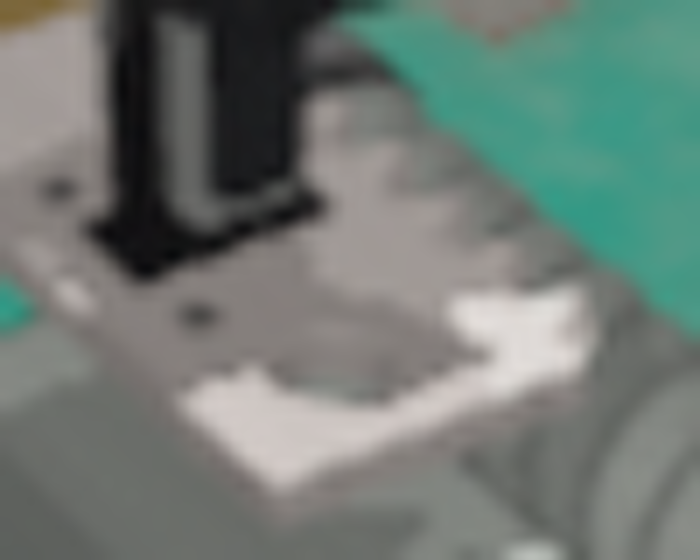

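Both views put the held leaf's hole at y about -79, as predicted, with x within about 3 mm. The teeth are still short of the screw. I correct the yaw and lower the leaf to just above the rest.

arm_command([
  [0.0008,-0.001,0.015,0.004,0,0.009],
  [0,-0.001,0.015,0,0,0],
  [0,0,0.01,0,0,0],
  [0,0,0,0,0,0],
  [0,0,0,0,0,0],
])

```text
clock: 8.67
eef_pos: [618.5, -39.4, 62.0]
tcp_rot: [-3.138, 0.0, -1.688]
contact_force: [0.2, -1.1, -1.6]
opening: 0.131
```

```bash
python3 w.py 619.5 -39.2 53.5 -1.685
```

```text
t 8.67 pos [618.5 -39.4  62. ] rpy [-3.138  0.    -1.688] F [ 0.2 -1.1 -1.6] open 0.131 q [-0.07  0.54  1.77 -0.    0.83  1.62]
tool shift mm [-0.3 -1.   8.5] rotvec [-0.004 -0.    -0.003]
```

arm_command([
  [0,0,0.003,-0.002,0,0],
  [0,0,0.003,0,0,0],
  [0,0,0.002,0,0,0],
  [0,0,0,0,0,0],
  [0,0,0,0,0,0],
])

```text
clock: 9.08
eef_pos: [618.7, -39.1, 53.8]
tcp_rot: [-3.14, -0.0, -1.688]
contact_force: [0.2, -0.1, -1.5]
opening: 0.126
```

```bash
python3 w.py 619.5 -39.2 53.5 -1.685
```

```text
t 9.08 pos [618.7 -39.1  53.8] rpy [-3.14  -0.    -1.688] F [ 0.2 -0.1 -1.5] open 0.126 q [-0.07  0.55  1.77 -0.    0.82  1.62]
tool shift mm [ 0.  -0.9  0.3] rotvec [-0.002 -0.    -0.003]
```

arm_command([
  [0,0,0.001,0,0,0],
  [0,0,0,0,0,0],
  [0,0,0,0,0,0],
])

```text
clock: 9.33
eef_pos: [618.9, -39.1, 53.5]
tcp_rot: [-3.139, 0.0, -1.688]
contact_force: [-1.7, -0.4, 4.8]
opening: 0.129
```

arm_command([
  [0,0,0.0007,0,0,0],
  [0,0,0,0,0,0],
  [0,0,0,0,0,0],
])

```text
clock: 9.58
eef_pos: [618.9, -39.1, 53.5]
tcp_rot: [-3.139, 0.0, -1.688]
contact_force: [-4.6, 0.1, 13.6]
opening: 0.127
```

arm_command([
  [0,-0.002,-0.0006,0,0,0],
  [0,-0.002,0,0,0,0.001],
  [0,-0.002,0,0,0,0],
  [0,-0.002,0,0,0,0],
  [0,0,0,0,0,0],
  [0,0,0,0,0,0],
])

```text
clock: 10.08
eef_pos: [626.2, -39.9, 53.5]
tcp_rot: [-3.141, -0.0, -1.689]
contact_force: [-5.0, 1.6, 10.2]
opening: 0.128
```

```bash
python3 w.py 634.4 -40.9 53.5 -1.685;python3 - <<'E'
from rig import r
from h import *
f=r.grab_frame("top");g=r.grab_frame("scene")
cv2.imwrite("pics/g1.png",cv2.resize(f["image"][150:215,165:260],None,fx=8,fy=8,interpolation=cv2.INTER_CUBIC)); cv2.imwrite("pics/g2.png",cv2.resize(g["image"][125:200,230:320],None,fx=8,fy=8,interpolation=cv2.INTER_CUBIC))
E
```

```text
t 10.08 pos [626.2 -39.9  53.5] rpy [-3.141 -0.    -1.689] F [-5.   1.6 10.2] open 0.128 q [-0.07  0.56  1.75 -0.    0.82  1.62]
tool shift mm [-0.  -8.3 -0. ] rotvec [-0.001 -0.    -0.004]
```

View pics/g1.png

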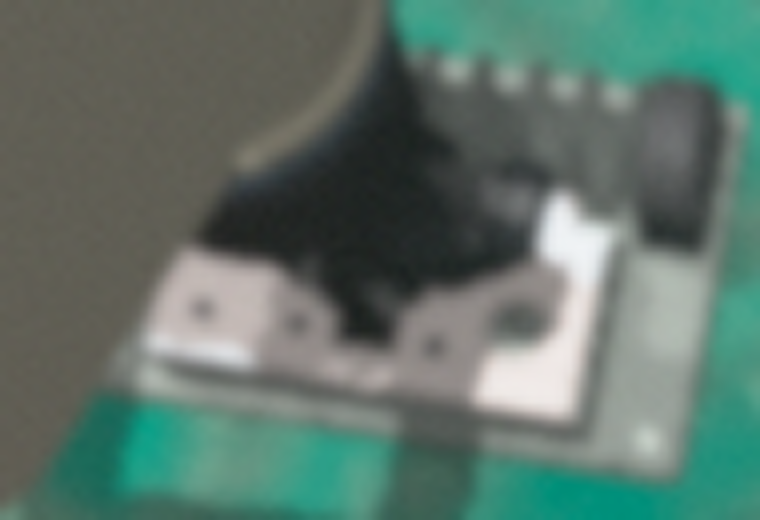

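View pics/g2.png

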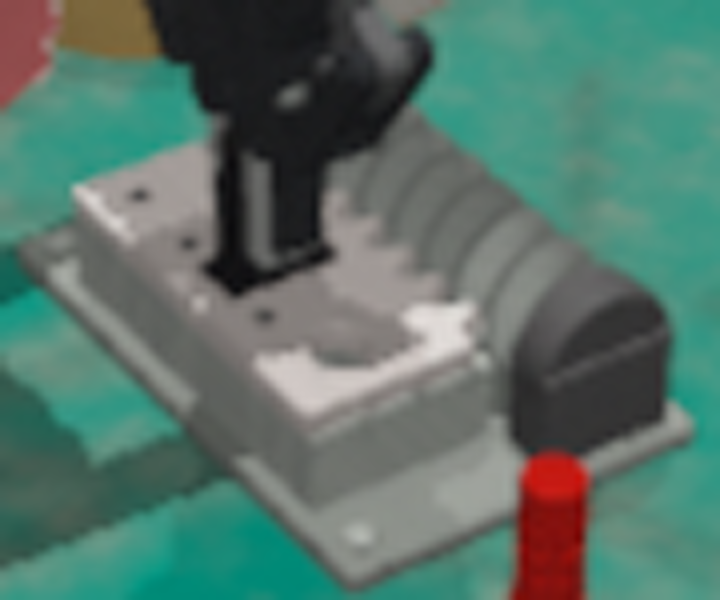

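The leaf lies flat on the rest with its end flush with the rest's end (g2 ~ (310,420)). Its last tooth at (470,315) is heading into a groove. I keep sliding.

arm_command([
  [0,-0.0015,0,0,0,-0.003],
  [0,-0.0015,0,0,0,0],
  [0,-0.0015,0,0,0,0],
  [0,-0.0015,0,0,0,0],
  [0,0,0,0,0,0],
])

```text
clock: 10.6
eef_pos: [632.0, -40.6, 53.5]
tcp_rot: [-3.141, 0.0, -1.686]
contact_force: [-6.4, 0.3, 10.2]
opening: 0.127
```

arm_command([
  [0,-0.001,0,0,0,0],
  [0,-0.001,0,0,0,0],
  [0,0,0,0,0,0],
])

```text
clock: 10.85
eef_pos: [633.8, -40.8, 53.5]
tcp_rot: [-3.141, -0.0, -1.686]
contact_force: [-6.3, 1.0, 10.8]
opening: 0.13
```

arm_command([
  [0,-0.001,0,0,0,0],
  [0,0,0,0,0,0],
])

```text
clock: 11.02
eef_pos: [634.1, -40.9, 53.5]
tcp_rot: [3.14, -0.0, -1.686]
contact_force: [-9.4, 1.0, 13.8]
opening: 0.128
```

arm_command([
  [0,-0.001,0,0,0,0],
  [0,0,0,0,0,0],
])

```text
clock: 11.18
eef_pos: [634.1, -40.9, 53.5]
tcp_rot: [3.139, -0.0, -1.686]
contact_force: [-12.6, 2.5, 16.9]
opening: 0.13
```

arm_command([
  [0,-0.001,0,0,0,0],
  [0,0,0,0,0,0],
])

```text
clock: 11.35
eef_pos: [634.2, -40.9, 53.5]
tcp_rot: [3.137, -0.0, -1.686]
contact_force: [-16.8, 2.4, 21.1]
opening: 0.132
```

It stopped dead at x=634.1, against a predicted home of 634.4, and the force is rising. The leaf is home. I unload, release and rise.

arm_command([
  [0,0.001,-0.0007,0,0,0],
  [0,0.001,-0.0004,0,0,0],
  [0,0,0,0,0,0],
])

```text
clock: 11.6
eef_pos: [634.1, -40.9, 53.5]
tcp_rot: [3.141, -0.0, -1.686]
contact_force: [-6.2, -0.6, 4.1]
opening: 0.131
```

arm_command([
  [0,0,0,0,0,0],
  [0,0,0,0,0,0],
  [0,0,0,0,0,0],
  [0,0,0,0,0,0],
  [0,0,0,0,0,0],
], fingers=0.05)

```text
clock: 12.02
eef_pos: [636.0, -41.1, 53.9]
tcp_rot: [-3.139, 0.0, -1.686]
contact_force: [0.8, 0.1, -0.7]
opening: 0.588
```

arm_command([
  [0,0,-0.015,0,0,0],
  [0,0,-0.025,0,0,0],
  [0,0,-0.035,0,0,0],
  [0,0,-0.035,0,0,0],
  [0.04,0,-0.01,0,0,0],
  [0.04,0,0,0,0,0],
  [0.04,0,0,0,0,0],
  [0.04,0,0,0,0,0],
  [0,0,0,0,0,0],
])

```text
clock: 12.77
eef_pos: [616.2, -206.4, 174.3]
tcp_rot: [-3.138, -0.003, -1.69]
contact_force: [-0.7, -0.0, -0.1]
opening: 0.588
```

```bash
python3 w.py 574.3 -347.2 150 -1.685;python3 - <<'E'
from rig import r
from h import *
f=r.grab_frame("top");g=r.grab_frame("scene")
cv2.imwrite("pics/i1.png",cv2.resize(f["image"][145:215,165:265],None,fx=8,fy=8,interpolation=cv2.INTER_CUBIC)); cv2.imwrite("pics/i2.png",cv2.resize(g["image"][125:200,230:320],None,fx=8,fy=8,interpolation=cv2.INTER_CUBIC))
E
```

```text
t 12.77 pos [ 616.2 -206.4  174.3] rpy [-3.138e+00 -3.000e-03 -1.690e+00] F [-0.7 -0.  -0.1] open 0.588 q [-0.32  0.44  1.63 -0.    1.06  1.37]
tool shift mm [144.7  25.   24.6] rotvec [-0.003 -0.003 -0.005]
```

View pics/i1.png

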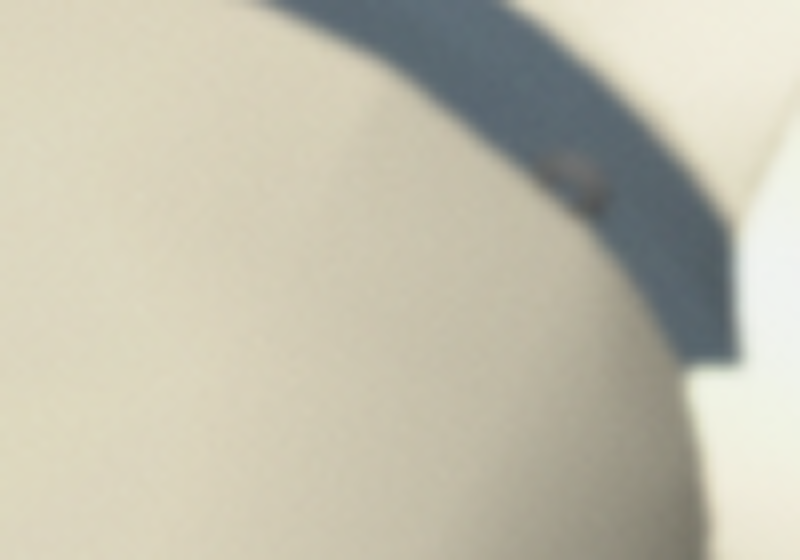

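View pics/i2.png

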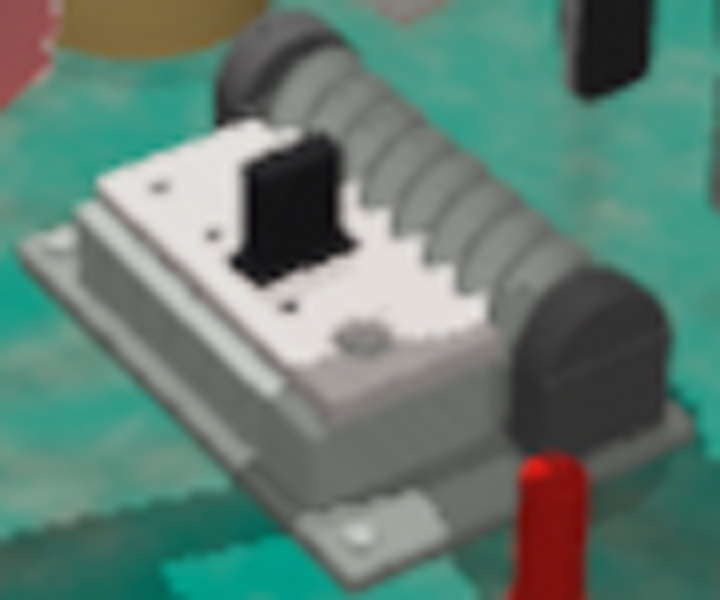

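The leaf is home: every visible tooth sits in a groove, e.g. at (470,305) in the scene crop, and the plate is flat. The arm hides the stand from the top camera for now. Next is the dark pin in the grey block. I turn the tool so the jaws lie along the stand's x, which keeps them clear of the tab.

arm_command([
  [0.025,0.004,0,0,0,0],
  [0.036,0.007,0,0,0,0],
  [0.036,0.007,0,0,0,0],
  [0.03,0.005,0,0,0,0],
  [0.018,0.002,0.005,0,0,0],
  [0,0,0.005,0,0,-0.121],
  [0,0,0.005,0,0,-0.121],
  [0,0,0.005,0,0,-0.121],
  [0,0,0.005,0,0,-0.121],
  [0,0,0,0,0,-0.121],
  [0,0,0,0,0,-0.121],
  [0,0,0,0,0,-0.121],
  [0,0,0,0,0,-0.121],
  [0,0,0,0,0,-0.121],
  [0,0,0,0,0,-0.121],
  [0,0,0,0,0,-0.121],
  [0,0,0,0,0,-0.121],
  [0,0,0,0,0,-0.121],
  [0,0,0,0,0,0],
], fingers=0.06)

```text
clock: 14.45
eef_pos: [576.1, -339.6, 148.6]
tcp_rot: [-3.141, -0.002, -0.106]
contact_force: [-0.3, 0.0, -0.4]
opening: 0.701
```

```bash
python3 w.py 574.3 -347.2 110 -0.114;python3 - <<'E'
from rig import r
from h import *
f=r.grab_frame("top");g=r.grab_frame("scene")
cv2.imwrite("pics/j1.png",cv2.resize(f["image"][145:260,165:385],None,fx=3.6,fy=3.6,interpolation=cv2.INTER_CUBIC)); cv2.imwrite("pics/j2.png",cv2.resize(g["image"][185:285,300:420],None,fx=6,fy=6,interpolation=cv2.INTER_CUBIC))
E
```

```text
t 14.45 pos [ 576.1 -339.6  148.6] rpy [-3.141e+00 -2.000e-03 -1.060e-01] F [-0.3  0.  -0.4] open 0.701 q [-0.54  0.5   1.6   0.    1.04 -0.43]
tool shift mm [-1.1  7.8 38.6] rotvec [-0.    -0.002  0.008]
```

View pics/j1.png

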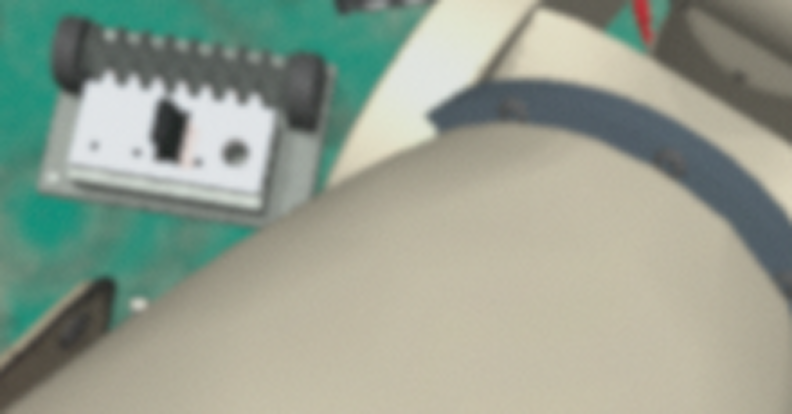

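View pics/j2.png

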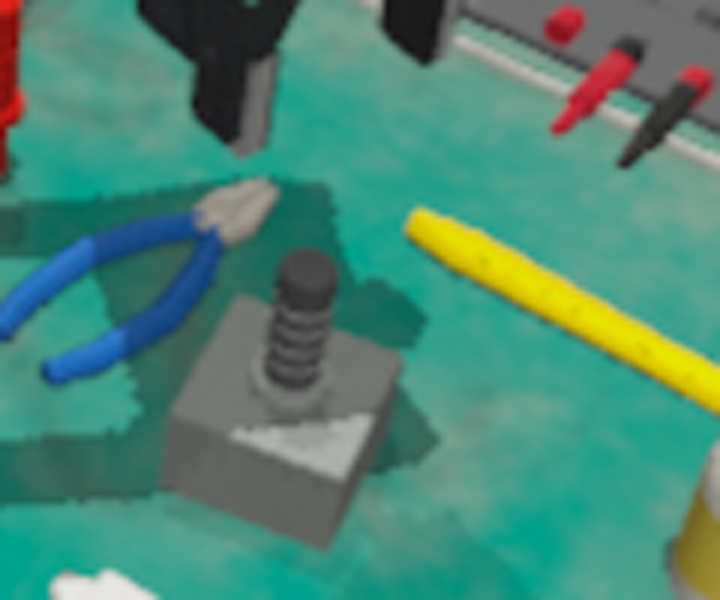

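The top view at (235,152) shows the leaf's hole dark right over the rest's hole, with the teeth in the thread. The fingers hang above the dark pin in the grey block (scene crop (305,270)); the red one is off to the left. I measure the hole and the pin.

```bash
python3 - <<'E'
from rig import r
from h import *
f=r.grab_frame("top");g=r.grab_frame("scene")
w=(182,160,248,212)
m=white(f["image"],*w,lo=185)
for a,hole,c in blobs(m,*w[:2])[:8]:
    P=cast(f,c,44)[:,:2].astype(np.float32)
    if a<4: continue
    mo=cv2.moments(P.reshape(-1,1,2)); print(hole,c.mean(0).round(1),mo['m10']/mo['m00'],mo['m01']/mo['m00'],(abs(mo['m00'])*4/np.pi)**.5)
g2=g["image"]
cv2.imwrite("pics/k1.png",cv2.resize(f["image"][175:200,210:250],None,fx=16,fy=16,interpolation=cv2.INTER_CUBIC))
cv2.imwrite("pics/k2.png",cv2.resize(g["image"][155:185,255:300],None,fx=14,fy=14,interpolation=cv2.INTER_CUBIC))
E
```

```text
False [212.1 183.3] 631.5080020473325 -40.03708168099366 95.31747118550416
True [229.8 187. ] 626.6995677297416 -81.88955581070688 18.6109191085518
True [208.7 194.7] 605.6628822894094 -34.27926663665024 7.82486264870057
True [198.1 193. ] 608.4748055499406 -10.074189429810488 6.428148275710822
```

View pics/k1.png

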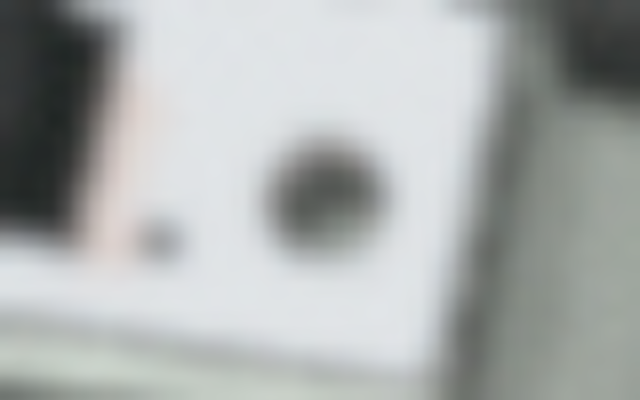

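View pics/k2.png

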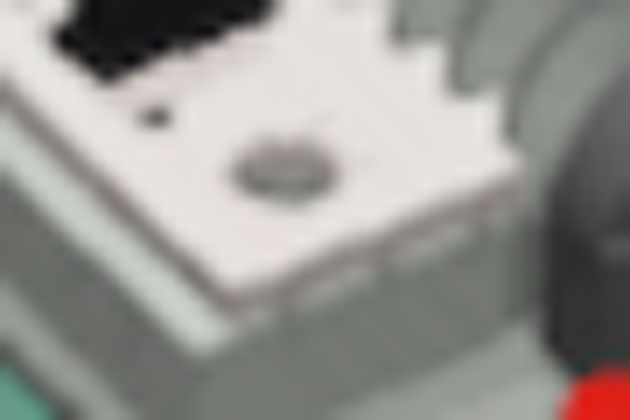

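arm_command([
  [-0.0009,0.0076,0.015,0,-0.002,0.008],
  [0,0,0.02,0,0,0],
  [0,0,0,0,0,0],
  [0,0,0,0,0,0],
])

```text
clock: 14.98
eef_pos: [572.6, -348.3, 112.0]
tcp_rot: [-3.14, 0.003, -0.123]
contact_force: [1.1, -1.1, 0.4]
opening: 0.704
```

```bash
python3 w.py 574.5 -347.0 52 -0.114;python3 - <<'E'
from rig import r
from h import *
g=r.grab_frame("scene")
cv2.imwrite("pics/l2.png",cv2.resize(g["image"][185:285,300:420],None,fx=6,fy=6,interpolation=cv2.INTER_CUBIC))
E
```

```text
t 14.98 pos [ 572.6 -348.3  112. ] rpy [-3.14e+00  3.00e-03 -1.23e-01] F [ 1.1 -1.1  0.4] open 0.704 q [-0.55  0.54  1.62 -0.    0.98 -0.43]
tool shift mm [ 1.9 -1.4 60. ] rotvec [-0.001  0.003 -0.009]
```

View pics/l2.png

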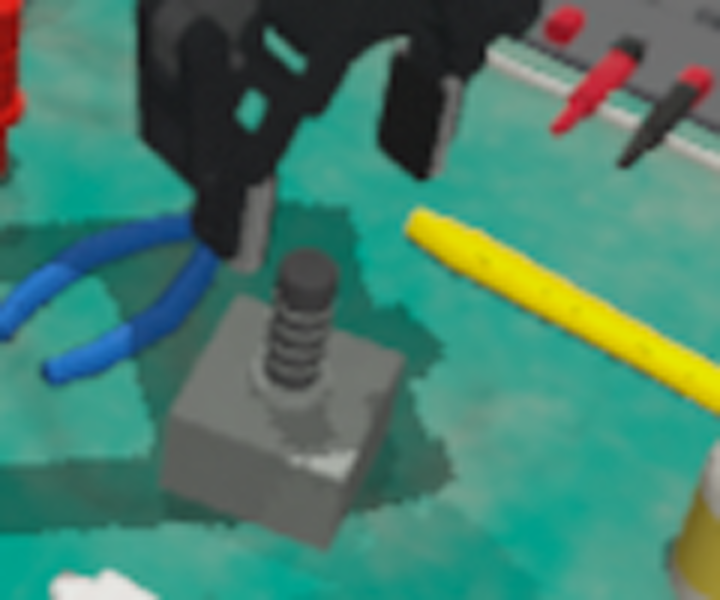

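The fingers straddle the dark pin, at (230,230) and (420,140) with the pin top at (307,275). I descend and grip.

arm_command([
  [0.001,-0.0007,0.02,0,0,-0.005],
  [0.0006,-0.0004,0.02,0,0,0],
  [0,0,0.012,0,0,0],
  [0,0,0.006,0,0,0],
  [0,0,0,0,0,0],
  [0,0,0,0,0,0],
])

```text
clock: 15.53
eef_pos: [575.7, -347.9, 56.3]
tcp_rot: [3.141, -0.0, -0.116]
contact_force: [-0.5, 0.3, 0.0]
opening: 0.702
```

arm_command([
  [0,0,0,0,0,0],
  [0,0,0,0,0,0],
  [0,0,0,0,0,0],
  [0,0,0,0,0,0],
  [0,0,0,0,0,0],
  [0,0,0,0,0,0],
], fingers=0.0, squeeze=50)

```text
clock: 16.03
eef_pos: [575.9, -347.9, 56.6]
tcp_rot: [3.141, -0.001, -0.116]
contact_force: [-1.2, 1.5, 5.2]
opening: 0.194
```

```bash
python3 w.py 574.5 -347.0 52 -0.114
```

```text
t 16.03 pos [ 575.9 -347.9   56.6] rpy [ 3.141e+00 -1.000e-03 -1.160e-01] F [-1.2  1.5  5.2] open 0.194 q [-0.55  0.61  1.64 -0.    0.88 -0.43]
tool shift mm [-1.5 -0.8  4.6] rotvec [ 0.    -0.001 -0.002]
```

arm_command([
  [0,0,-0.01,0,0,0],
  [0,0,-0.02,0,0,0],
  [0,0,-0.03,0,0,0],
  [0,0,-0.03,0,0,0],
  [0,0,-0.02,0,0,0],
  [0,0,-0.01,0,0,0],
  [0,0,0,0,0,0],
])

```text
clock: 16.62
eef_pos: [576.6, -348.4, 178.7]
tcp_rot: [3.14, -0.004, -0.116]
contact_force: [1.3, -1.0, -1.3]
opening: 0.198
```

```bash
python3 w.py 626.2 -83 170 -0.114
```

```text
t 16.62 pos [ 576.6 -348.4  178.7] rpy [ 3.14  -0.004 -0.116] F [ 1.3 -1.  -1.3] open 0.198 q [-0.55  0.47  1.57  0.    1.09 -0.43]
tool shift mm [  18.5 -269.4    8.3] rotvec [ 0.002 -0.004 -0.002]
```

arm_command([
  [0.0015,-0.02,0,0,0,0],
  [0.0025,-0.0375,0,0,0,0],
  [0.0025,-0.0375,0,0,0,0],
  [0.0025,-0.0375,0,0,0,0],
  [0.0025,-0.0375,0,0,0,0],
  [0.0025,-0.0375,0,0,0,0],
  [0.0025,-0.034,0,0,0,0],
  [0.0015,-0.02,0,0,0,0],
  [0.0005,-0.008,0,0,0,0],
  [0,0,0.02,0,0,0],
  [0,0,0.02,0,0,0],
  [0,0,0,0,0,0],
  [0,0,0,0,0,0],
  [0,0,0,0,0,0],
])

```text
clock: 17.78
eef_pos: [625.0, -82.8, 135.8]
tcp_rot: [3.141, 0.001, -0.117]
contact_force: [0.1, 0.4, -1.0]
opening: 0.196
```

```bash
python3 w.py 626.2 -83 105 -0.114;python3 - <<'E'
from rig import r
from h import *
f=r.grab_frame("top");g=r.grab_frame("scene")
cv2.imwrite("pics/n2.png",cv2.resize(g["image"][100:200,220:340],None,fx=6,fy=6,interpolation=cv2.INTER_CUBIC))
cv2.imwrite("pics/n1.png",cv2.resize(f["image"][145:215,165:265],None,fx=6,fy=6,interpolation=cv2.INTER_CUBIC))
E
```

```text
t 17.78 pos [625.  -82.8 135.8] rpy [ 3.141e+00  1.000e-03 -1.170e-01] F [ 0.1  0.4 -1. ] open 0.196 q [-0.13  0.46  1.7  -0.    0.98 -0.02]
tool shift mm [ 1.3  0.1 30.8] rotvec [ 0.     0.001 -0.003]
```

View pics/n2.png

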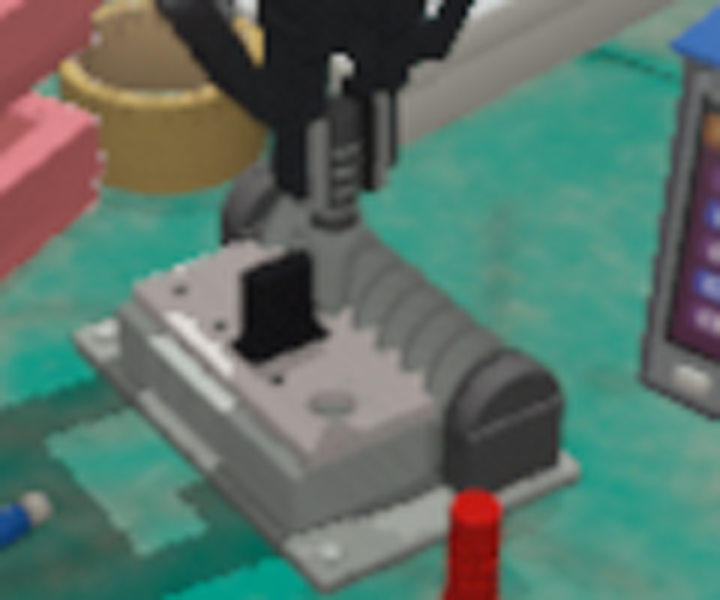

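View pics/n1.png

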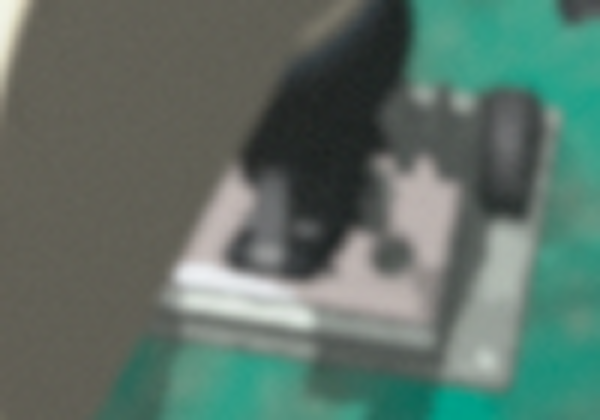

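arm_command([
  [0.0008,0,0.012,0,0,0],
  [0.0005,0,0.012,0,0,0],
  [0,0,0.007,0,0,0],
  [0,0,0,0,0,0],
  [0,0,0,0,0,0],
  [0,0,0,0,0,0],
])

```text
clock: 18.38
eef_pos: [626.4, -82.3, 104.7]
tcp_rot: [-3.142, 0.0, -0.116]
contact_force: [-0.1, 0.3, -1.8]
opening: 0.196
```

```bash
python3 w.py 626.2 -83 62.6 -0.114;python3 - <<'E'
from rig import r
from h import *
g=r.grab_frame("scene")
cv2.imwrite("pics/o2.png",cv2.resize(g["image"][130:190,240:310],None,fx=10,fy=10,interpolation=cv2.INTER_CUBIC))
f=r.grab_frame("top")
cv2.imwrite("pics/o1.png",cv2.resize(f["image"][165:205,205:255],None,fx=12,fy=12,interpolation=cv2.INTER_CUBIC))
# expected pixel of hole centre and of foot
s=r.sense(); e=s["eef_pos"]
for q,s_,x0,y0 in((g,10,240,130),(f,12,205,165)):
  print([(((p-[x0,y0]+.5)*s_)-.5).round(0).tolist() for p in (proj(q,[626.2,-82.2,44]),proj(q,[e[0],e[1]+.8,e[2]-50.6]))])
E
```

```text
t 18.38 pos [626.4 -82.3 104.7] rpy [-3.142  0.    -0.116] F [-0.1  0.3 -1.8] open 0.196 q [-0.13  0.5   1.72  0.    0.92 -0.02]
tool shift mm [-0.1  0.7 42.1] rotvec [-0.     0.    -0.002]
[[[357.0, 368.0]], [[357.0, 328.0]]]
[[[305.0, 271.0]], [[294.0, 252.0]]]
```

View pics/o2.png

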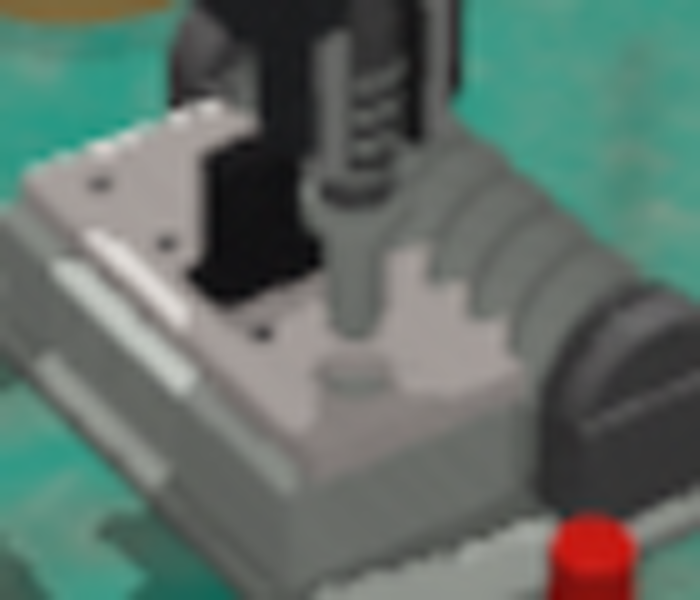

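View pics/o1.png

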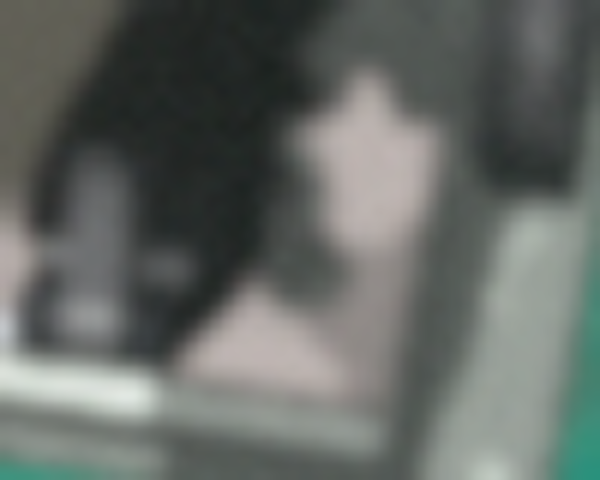

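In the scene view the foot at (357,330) is right above the hole at (357,375), and both match the projections. I lower the pin.

arm_command([
  [0,0.0004,0.004,0,0,0],
  [0,0,0.004,0,0,0],
  [0,0,0.004,0,0,0],
  [0,0,0.003,0,0,0],
  [0,0,0,0,0,0],
])

```text
clock: 18.9
eef_pos: [625.7, -82.6, 88.8]
tcp_rot: [-3.142, 0.001, -0.116]
contact_force: [-0.1, 0.3, -1.3]
opening: 0.199
```

arm_command([
  [0,0,0.003,0,0,0],
  [0,0,0.003,0,0,0],
  [0,0,0.003,0,0,0],
  [0,0,0,0,0,0],
])

```text
clock: 19.23
eef_pos: [625.9, -82.7, 80.1]
tcp_rot: [-3.142, 0.001, -0.116]
contact_force: [0.2, -0.0, -1.3]
opening: 0.19
```

arm_command([
  [0,0,0.003,0,0,0],
  [0,0,0.003,0,0,0],
  [0,0,0.003,0,0,0],
  [0,0,0.003,0,0,0],
  [0,0,0.002,0,0,0],
  [0,0,0,0,0,0],
])

```text
clock: 19.73
eef_pos: [625.9, -82.6, 66.2]
tcp_rot: [-3.142, 0.001, -0.116]
contact_force: [0.1, 0.0, -1.0]
opening: 0.194
```

arm_command([
  [0,0,0.001,0,0,0],
  [0,0,0.001,0,0,0],
  [0,0,0,0,0,0],
])

```text
clock: 19.98
eef_pos: [626.3, -82.7, 64.7]
tcp_rot: [-3.142, 0.0, -0.116]
contact_force: [0.2, -0.5, -0.7]
opening: 0.191
```

arm_command([
  [0,0,0.001,0,0,0],
  [0,0,0,0,0,0],
])

```text
clock: 20.15
eef_pos: [626.3, -82.7, 63.7]
tcp_rot: [-3.142, 0.0, -0.116]
contact_force: [-0.3, 0.1, -1.5]
opening: 0.19
```

arm_command([
  [0,0,0.001,0,0,0],
  [0,0,0,0,0,0],
])

```text
clock: 20.32
eef_pos: [626.3, -82.7, 62.7]
tcp_rot: [-3.142, 0.0, -0.116]
contact_force: [-0.1, 0.1, -0.8]
opening: 0.194
```

arm_command([
  [0,0,0.001,0,0,0],
  [0,0,0,0,0,0],
])

```text
clock: 20.48
eef_pos: [626.4, -82.7, 62.6]
tcp_rot: [-3.142, -0.0, -0.116]
contact_force: [-2.7, -0.7, 5.9]
opening: 0.194
```

The collar landed at z=62.6, as predicted. I release and rise.

arm_command([
  [0,0,-0.0003,0,0,0],
  [0,0,0,0,0,0],
  [0,0,0,0,0,0],
  [0,0,0,0,0,0],
], fingers=0.045)

```text
clock: 20.82
eef_pos: [626.3, -82.7, 62.0]
tcp_rot: [-3.142, 0.0, -0.116]
contact_force: [0.7, 0.5, -0.3]
opening: 0.527
```

arm_command([
  [0,0,-0.01,0,0,0],
  [0,0,-0.02,0,0,0],
  [0,0,-0.03,0,0,0],
  [0,0,-0.035,0,0,0],
  [0,0,-0.035,0,0,0],
  [0,0,-0.035,0,0,0],
  [0,0.04,0,0,0,0],
  [0,0.04,0,0,0,0],
  [0,0.04,0,0,0,0],
  [0,0.04,0,0,0,0],
  [0,0.04,0,0,0,0],
  [0,0.04,0,0,0,0],
  [0,0.04,0,0,0,0],
  [0,0,0,0,0,0],
])

```text
clock: 21.98
eef_pos: [592.4, -367.6, 227.8]
tcp_rot: [3.138, -0.001, -0.12]
contact_force: [-0.6, 1.1, 0.2]
opening: 0.526
```

```bash
python3 w.py 626.2 -83 200 -0.114;python3 - <<'E'
from rig import r
from h import *
g=r.grab_frame("scene"); f=r.grab_frame("top")
cv2.imwrite("pics/q0.png",g["image"])
cv2.imwrite("pics/q2.png",cv2.resize(g["image"][125:195,235:320],None,fx=8,fy=8,interpolation=cv2.INTER_CUBIC))
cv2.imwrite("pics/q1.png",cv2.resize(f["image"][145:215,165:265],None,fx=7,fy=7,interpolation=cv2.INTER_CUBIC))
for q,s_,x0,y0 in((g,8,235,125),(f,7,165,145)):
  print([(((proj(q,p)-[x0,y0]+.5)*s_)-.5).round(0).tolist() for p in ([626.2,-82.2,96],[626.2,-82.2,50])])
E
```

```text
t 21.98 pos [ 592.4 -367.6  227.8] rpy [ 3.138e+00 -1.000e-03 -1.200e-01] F [-0.6  1.1  0.2] open 0.526 q [-0.56  0.47  1.47 -0.    1.2  -0.44]
tool shift mm [  -0.6 -286.7   26.8] rotvec [ 0.003 -0.001 -0.006]
[[[327.0, 180.0]], [[326.0, 317.0]]]
[[[434.0, 249.0]], [[455.0, 293.0]]]
```

View pics/q2.png

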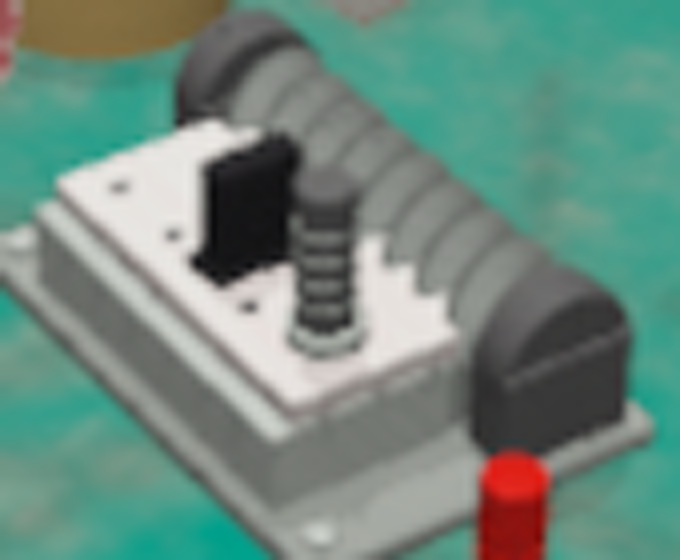

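View pics/q1.png

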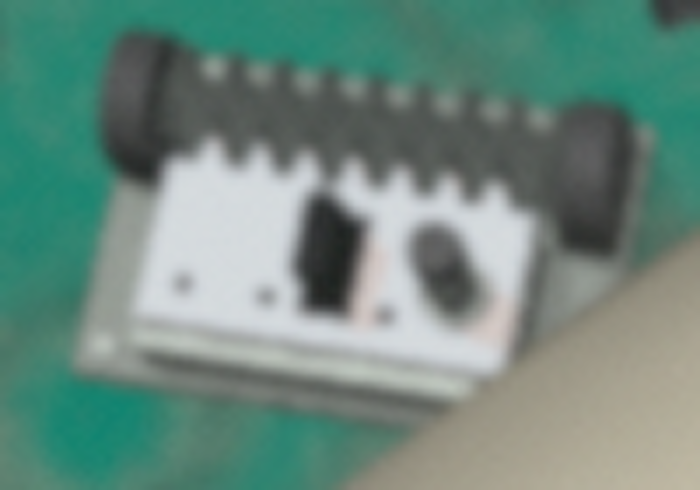

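View pics/q0.png

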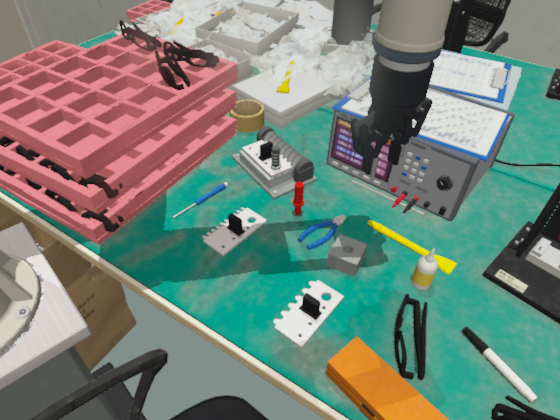

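The pin stands upright with its collar on the leaf (scene crop (327,335)). Its top is at (328,180), against a predicted (327,180). The leaf's teeth are in the grooves, the other two leaves and the red decoy are untouched, the holder is empty and the arm is clear. I hand it in.

```bash
python3 -c "
from rig import r
s=r.sense();print(s['clock'],s['qvel'].round(3));print(r.sign_off())"
```

```text
22.0833 [ 0.043 -0.012  0.024  0.012 -0.001  0.006]
the job is handed in; nothing more can be done
None
```

The job is done and handed in at 22.1 s. The 7-tooth leaf (16 mm pitch) is home in the thread, and the dark pin is through both holes with its collar on the leaf. The 10-tooth and 6-tooth leaves still lie where they were on the table, and the red look-alike was not touched.

**Leaf:** it slid along the rest and stopped within 0.3 mm of the predicted home position. I pushed to about 17 N, slightly over the 5 to 15 N you gave for seating it. In the top camera its hole lay within about 0.5 mm of the earlier reading of the rest's hole.

**Pin:** it went down without resistance until the collar landed at the predicted height of 62.6 mm at the tool. In the last pictures it stands upright, with its top at the expected pixel in the scene view.

**Disagreements:** the two cameras differed by about 1 to 2 mm on the holes and the pin, which is within the calibration, so I used averages. One reading of the held leaf's hole in the scene view was about 10 mm off along x, in a shadowed, low-contrast spot. I set it aside in favour of the top view, which put the hole about 3 mm from where I expected it along x. No final check failed.

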